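Load two matched long-path cells into a spring-loaded cell holder

TASK

Load both glass cells from the slanted rack into the two bays of the spring-loaded holder, one in each bay: lying flat, both the same way round, with the blue-ringed end in the white sprung cup, the other end against the dark end plate, and the stoppered neck upright. The cup only lets the blue end in at a slant, so tuck that end in first, feel the spring back just far enough for the neck end to come down inside the end plate, and let the spring hold the cell. On the way never let a cell's neck end hang below its blue end (the bubble must stay in the neck), press the glass only gently against the holder, and leave the timer, the weighing bottle and the marker where they are.

Things in the scene. Friction and masses are not known exactly. Their poses are not given: they have to be found in the camera images.
- cell_rack: Fixed slanted rack: white board 150 x 166 mm on bent rods, rising at 30 degrees along the rack's +x (high edge on the robot's left). Origin on the bench under its middle, where the board's face is 54 mm up. Two slots at y = +44 and -44 mm: grey V saddles 34 mm below and above the middle, each 12 mm long, and a low-end stop. A cell lies parallel to the slope, its axis 28 mm off the board.
- holder: Fixed aluminium base 228 x 172 mm (x -142 to +86). Origin on the bench; +x runs from the sprung white cups (robot's right) to the dark end plates. Bays along x at y = +44 mm (1) and -44 mm (2). Each bay's cup, saddles and end plate sit on one insert, clamped anywhere up to 7 mm either way along x from the nominal place; these shifts are not reported: feel or see them. Nothing is taller than 63 mm.
- bay_1 (a point): Nominal middle of the seated cell in bay 1, on its axis, 46 mm above the bench, 36 mm above the insert; axes as the holder's, z up. Nominal x from here (all shift with the insert): black V saddles at -32 and +32 mm (12 mm long, 29 mm wide); end plate's inner face at +55 mm, 36 mm wide, 14 mm above the axis; cup floor at -49 and rim at -44 mm when at rest.
- bay_2 (a point): The same in bay 2. Either cup: inner radius 13 mm, outer 16.5, 5 mm deep, open to +x; pushed to -x it takes 2.4 N to start, 0.6 N more per mm (8.4 N at 10 mm), hard stop at 12.5 mm. A seated cell holds it back 6 mm; swinging a cell's neck end down past the end plate, with the blue end in the cup, needs it back 8.5 mm or more.
- cell_a: Glass tube 22 mm in diameter, 110 mm long, 0.06 to 0.1 kg. Origin in the middle of its axis; x runs along it from the blue-ringed end to the neck end; z points along the side neck (12.4 mm diameter with its white stopper, reaching 25 mm off the axis, at x = +36 mm). Starts in a slot of the rack, neck end high, neck up. Grip it round the middle.
- cell_b: The second cell, identical; either may go in either bay.
- ring_a (a point): Centre of the blue-ringed end face of cell_a (x = -55 mm on the cell).
- ring_b (a point): Centre of the blue-ringed end face of cell_b.
- timer: Bystander: white bench timer, 58 x 62 x 19 mm, origin under its middle.
- weighing_bottle: Bystander: small glass weighing bottle with lid, 39 mm diameter, 58 mm tall, origin under its middle.
- marker: Bystander: grey marker pen with black cap, lying, 138 mm long, 13 mm thick, origin under its middle.

How it is judged:
By the outcome, as a careful person would: the job done as asked, in the order asked, and still so for the second after the job is handed in, with the robot touching nothing.
It also fails if it takes over 61 s, if anything falls off the work surface, if the arm or the gripper's body presses on something with over 40 N, if the wrist force passes 120 N, or if a joint passes its speed limit or range.

ROBOT

A 6-joint arm with a two-finger parallel gripper is mounted at the origin on a cart in front of the work surface, level with it; the furniture and walls round the work are solid. World frame = base frame: x ahead of the robot, y to its left, z up, the work surface at z = 0. Lengths are in m, angles in degrees, forces in N, time in s.
With the tool pointing down it reaches from about 0.275 to 0.85 m from the base axis. Payload 19 kg.
Tool frame: the origin (TCP) lies on the centre line of the jaws, within the pads' length; the fingertips stand 8 mm ahead of it and the grasp point (between the pads) lies 11 mm behind it (env.finger_overhang is the distance from the TCP to the fingertips, in m); z points along the fingers, y is the line along which they close (so a half turn about z gives the same grasp; the last joint's range is limited). The gripper opens to 85 mm and grips with 20 to 120 N. Pads are 22 mm wide; open, the fingers measure 114 mm over their backs; the gripper's body (76 mm by 85 mm) begins 54 mm behind the grasp point. The pads swing forward as they close: fully open they stand 13 mm farther back than shut.
Start: joints at [60.848, 8.623, 82.357, -0, 89.026, -7.678], TCP at [0.211, 0.535, 0.239] pointing down, gripper open.
Joint ranges: [-160.23, 160.23], [-39.13, 120.54], [6.94, 153.29], [-79.49, 259.48], [9.18, 160.14], [-161.06, 161.06]. Speed limits (degrees/s): [108.29, 108.29, 127.2, 172.46, 172.46, 172.46].

INTERFACE

Orientations are given as a 3x3 rotation matrix whose columns are the frame's x, y, z axes.
In Python, from rig import env gives the robot as it stands. Calls block until the motion is done:
- env.movep(position, orientation): joint-space move of the TCP to a pose.
- env.line_to(position, orientation=None, velocity=0.15, stop_force=None): straight line of the TCP; orientation=None keeps the orientation; velocity is the mean speed in m/s. With stop_force (N) it stops when the force on the tool has changed by that much, and returns True; else False.
- env.set_joints(angles): joint-space move.
- env.gripper_open() and env.close_gripper(effort=None): open the fingers fully, or close them until they stop; effort is the grip in N (None keeps the last).
- env.sleep(seconds).
- env.inverse_kinematics(position, orientation): joint angles nearest the present ones, or None.
- env.sense(): the state.
- env.snapshot(name): name is "scene" or "top"; returns the picture (420x560x3 uint8, blue, green, red); there is no depth.
- env.camera_params(name): a dict with "K" (3x3 intrinsics, pixels), "k1" (the pictures are not rectified: a ray, as slopes to the right and down, at radius r is drawn at 1 + k1 r^2 times it, then the intrinsics apply), "R" (3x3) and "t" (3): a world point X has camera coordinates R X + t. Camera axes: x right, y down, z forward; pixel columns grow to the right and rows downward; lengths in m; the calibration is good to about 2 mm. A picture is of the moment at which its call begins. camera_params takes no time and is no camera call.
A pose or a line that the arm cannot do raises env.Unreachable and nothing moves.
- env.job_done(): hands the job in; it is judged then, once.
Trained networks look in the newest picture that a camera, given by its name, has taken for a name from the list of things; names that differ only in an ending like _2 or _b are one class to them, and where a whole thing is asked for, a point or a joint stands for the part that bears it (a point fixed in the world has none). Each returns a list of dicts, best first, with "p" (0 to 1); they miss things now and then, are a little off and sometimes report something else, mostly with a low value. They report only what shows in the picture. A call takes as long as a camera call.
- env.look_for(query, camera): "at" ([x, y, z] in m, in world coordinates, good to about 4 mm: the middle of the surface that is visible of it).
- env.outline_of(query, camera): "region" (420x560 bool, what is visible of it).
The state is a dict: "time": time; "joints": joint angles; "qvel": joint speeds; "joint_torque": joint torques, N m; "position": TCP position; "eef_rot": TCP orientation; "force": force on the tool from outside, world axes, zero at the start; "moment": the same for the moment, N m; "gripper_width": finger opening in m; "grasp_force": force on a finger pad.
Only numpy, scipy, OpenCV 4.12 (cv2) and the standard library are available. Lean on these libraries where they do the work, as an engineer would, in place of code of your own. Each camera call takes 0.05 s, during which the arm holds its last target. There are 200 camera calls.

## Working session

There is one attempt and no reset: what is moved stays moved. The work goes in short steps, each a Python script; the robot and the scene stay as the last script left them, time stands still between calls to the robot, and variables do not carry over. Pictures are saved under pics/ and viewed, at most 13 in all, crops included, and the job is handed in when it is done.

```bash
mkdir -p pics; ls
python3 - <<'E'
from rig import env
import cv2, numpy as np
for c in ("scene","top"):
    im=env.snapshot(c); cv2.imwrite(f"pics/{c}0.png",im)
    p=env.camera_params(c); print(c,{k:np.round(v,4).tolist() for k,v in p.items()})
    for q in ("cell_a","ring_a","cell_rack","holder","bay_1","timer","weighing_bottle","marker"):
        try: print(c,q,[(round(d["p"],2),np.round(d["at"],4).tolist()) for d in env.look_for(q,c)[:4]])
        except Exception as e: print(q,repr(e))
print(env.sense())
E
```

```text
pics
rig.py
scene {'K': [[424.6147, 0.0, 277.7344], [0.0, 424.6147, 211.438], [0.0, 0.0, 1.0]], 'k1': 0.0163, 'R': [[0.8476, -0.5306, -0.0015], [-0.3393, -0.5398, -0.7704], [0.408, 0.6534, -0.6376]], 't': [-0.3544, 0.3216, 0.6468]}
scene cell_a [(0.86, [0.4708, 0.2144, 0.0815]), (0.86, [0.5469, 0.2604, 0.0863])]
scene ring_a [(0.77, [0.5479, 0.2586, 0.0811]), (0.75, [0.4738, 0.2195, 0.0869]), (0.42, [0.5239, 0.4257, 0.0129])]
scene cell_rack [(0.77, [0.4852, 0.2414, 0.0508])]
scene holder [(0.69, [0.5487, -0.1565, 0.0091])]
scene bay_1 [(0.82, [0.5484, -0.1517, 0.0117])]
scene timer [(0.53, [0.5242, 0.4269, 0.0142])]
scene weighing_bottle [(0.85, [0.6762, 0.067, 0.0342])]
scene marker [(0.8, [0.3845, 0.1113, 0.0088]), (0.44, [0.6779, 0.0603, 0.0335])]
top {'K': [[440.3738, 0.0, 283.9229], [0.0, 440.3738, 212.7209], [0.0, 0.0, 1.0]], 'k1': -0.1295, 'R': [[-0.0044, -1.0, 0.0057], [-0.996, 0.0039, -0.0895], [0.0895, -0.0061, -0.996]], 't': [0.1406, 0.5356, 1.0358]}
top cell_a [(0.71, [0.477, 0.216, 0.0847]), (0.68, [0.5383, 0.4193, 0.0203]), (0.6, [0.5492, 0.2669, 0.0884])]
top ring_a [
[... 523 characters left out ...]
       8.90244937e+01, -7.67691125e+00]), 'qvel': array([-0.01138079,  0.03880752, -0.03266859, -0.01797113,  0.06657674,
        0.03200857]), 'joint_torque': array([ 1.77479640e-03, -7.12811208e+01, -5.71056962e+01, -2.34755580e-04,
        1.56488877e-03, -1.44762009e-05]), 'position': array([0.21050058, 0.53505139, 0.23928011]), 'eef_rot': array([[-9.30579042e-01,  3.66091034e-01, -2.36309551e-05],
       [ 3.66091035e-01,  9.30579041e-01, -5.12143625e-05],
       [ 3.24135262e-06, -5.63100932e-05, -9.99999998e-01]]), 'force': array([ 0.32387621, -0.64345234, -0.17537182]), 'moment': array([-0.02877161,  0.00847186, -0.00895983]), 'grasp_force': 0.0, 'gripper_width': 0.08537196032121175}
```

Run:
```python
import cv2
for c in ("scene","top"):
    im=cv2.imread(f"pics/{c}0.png"); cv2.imwrite(f"pics/{c}0b.png",cv2.resize(im,(800,600),interpolation=cv2.INTER_CUBIC))
```

```text
(no output)
```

View pics/scene0b.png

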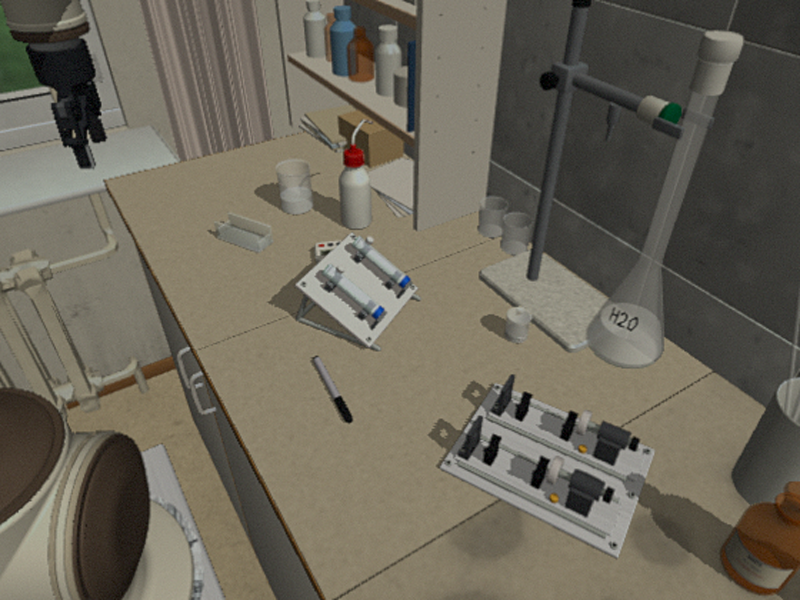

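View pics/top0b.png

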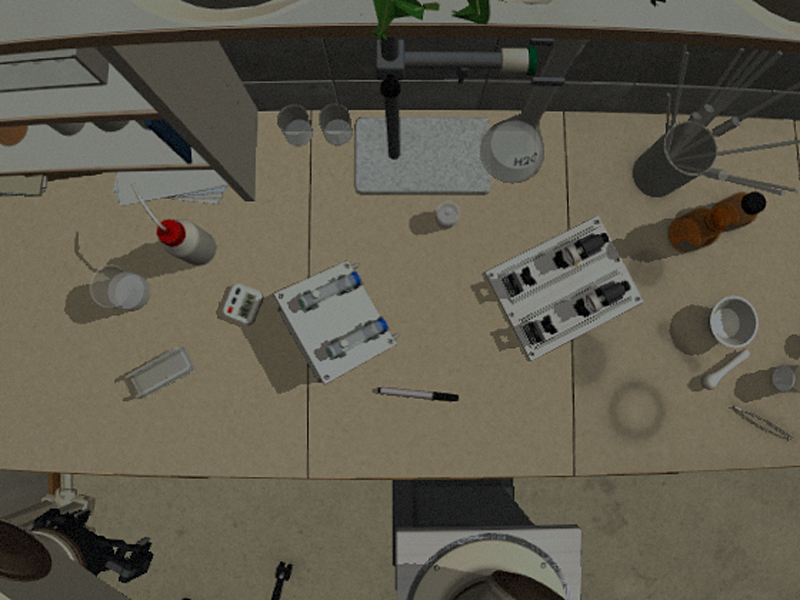

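The scene picture shows the rack with two cells around (355,290) and the holder around (550,470). In the top picture the rack is at (335,322) and the holder at (565,288), both in 800x600 pixels. Next I'll look at enlarged crops to measure corners.

Run:
```python
import cv2, numpy as np
def crop(c,x,y,w,h,s,g=10):
    im=cv2.imread(f"pics/{c}0.png")[y:y+h,x:x+w]
    o=cv2.resize(im,None,fx=s,fy=s,interpolation=cv2.INTER_CUBIC)
    for k in range(-(-x//g)*g,x+w,g):
        cv2.line(o,(int((k+.5-x)*s),0),(int((k+.5-x)*s),6),(0,0,255),1)
        if k%20==0: cv2.putText(o,str(k),(int((k+.5-x)*s)-8,16),0,.35,(0,0,255),1)
    for k in range(-(-y//g)*g,y+h,g):
        cv2.line(o,(0,int((k+.5-y)*s)),(6,int((k+.5-y)*s)),(0,0,255),1)
        if k%20==0: cv2.putText(o,str(k),(8,int((k+.5-y)*s)+4),0,.35,(0,0,255),1)
    return o
cv2.imwrite("pics/h_top.png",crop("top",332,145,124,110,6.4)[:600])
cv2.imwrite("pics/h_scene.png",crop("scene",304,258,156,130,5.1)[:600])
a=crop("top",186,178,98,94,4.05); b=crop("scene",200,155,98,94,4.05)
cv2.imwrite("pics/rack.png",np.hstack([a,b])[:,:800])
```

```text
(no output)
```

View pics/h_top.png

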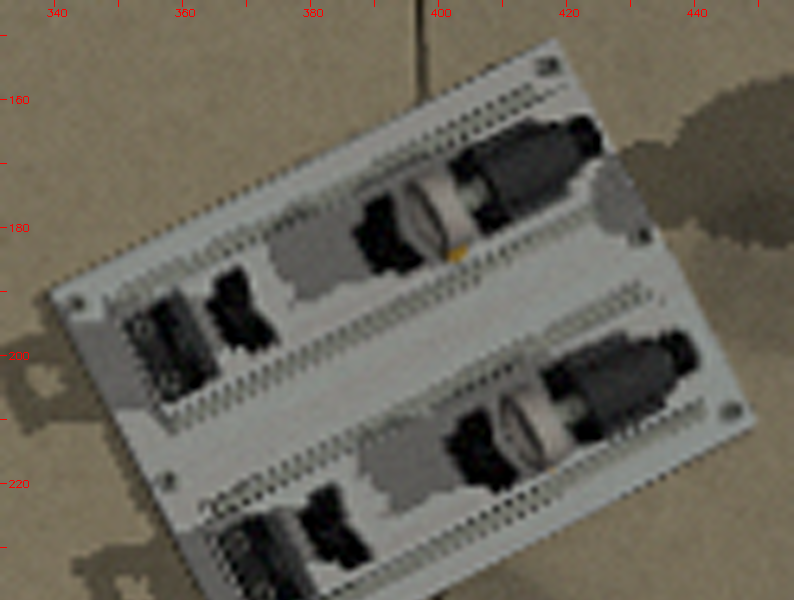

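View pics/h_scene.png

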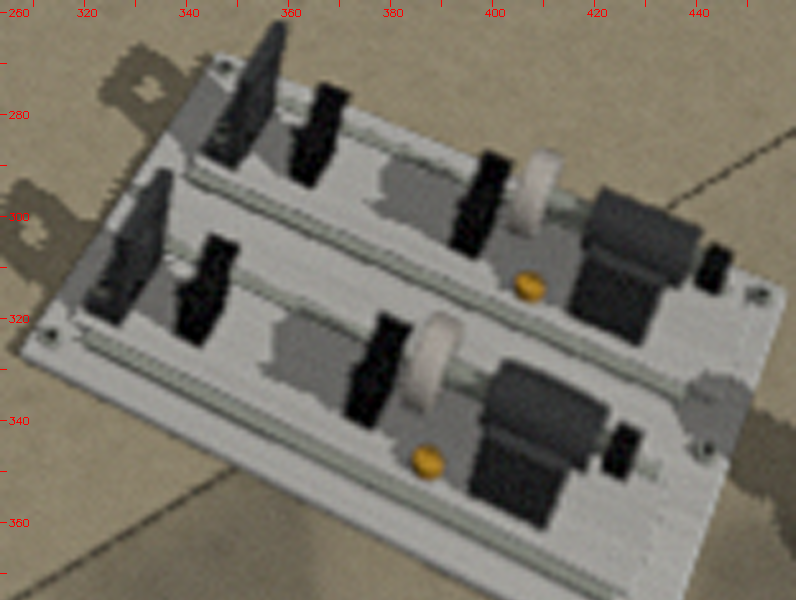

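View pics/rack.png

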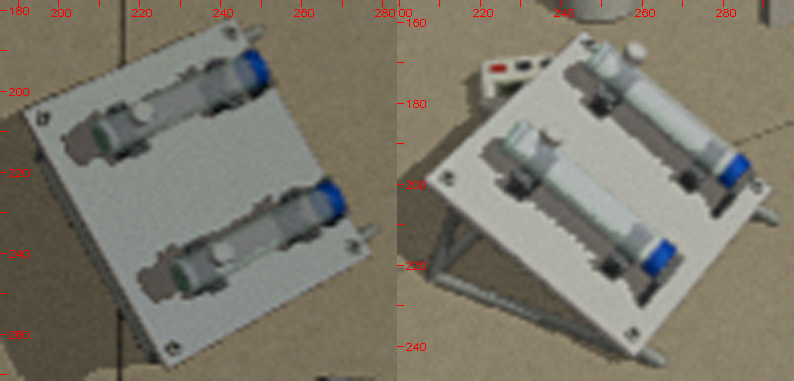

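The crops show the holder base corners at top-view pixels of about (339,190), (418,150) and (450,210), and at scene pixels of about (307,326), (346,268) and (458,315). The dark end plates are at the left and the white cups at the right. The rack board corners and both blue rings are clear in both views. Next is a model-based edge fit of both fixtures in both views.

```bash
cat > h.py <<'E'
import numpy as np, cv2
from rig import env
from scipy.optimize import least_squares
from scipy.ndimage import map_coordinates
P={c:env.camera_params(c) for c in ("scene","top")}
def proj(c,X):
    p=P[c]; q=np.atleast_2d(X)@np.array(p["R"]).T+p["t"]; s=q[:,:2]/q[:,2:]
    s=s*(1+p["k1"]*(s**2).sum(1,keepdims=True)); K=np.array(p["K"])
    return s*[K[0,0],K[1,1]]+K[:2,2]
def edge_res(c,g,A,B,hw=4,n=40):
    """signed normal offsets (px) from the model edge A-B to the strongest gradient"""
    t=np.linspace(.06,.94,n)[:,None]; x=proj(c,A+(B-A)*t); d=x[-1]-x[0]; d/=np.linalg.norm(d); nr=np.array([-d[1],d[0]])
    o=np.arange(-hw,hw+.01,.25); pts=x[:,None]+o[None,:,None]*nr
    v=map_coordinates(g,[pts[...,1],pts[...,0]],order=1,mode='nearest'); G=np.abs(np.gradient(v,axis=1)); G[:,:2]=0;G[:,-2:]=0
    k=G.argmax(1); w=G[np.arange(n),k]>3
    return nr,x,o[k],w
def Rz(a): return np.array([[np.cos(a),-np.sin(a),0],[np.sin(a),np.cos(a),0],[0,0,1]])
def fit(corners_fn,p0,ims,iters=8,edges=((0,1),(1,2),(2,3),(3,0)),hw=5):
    p=np.array(p0,float)
    for it in range(iters):
        C=corners_fn(p); M=[]
        for c,g in ims.items():
            for a,b in edges:
                nr,x,o,w=edge_res(c,g,C[a],C[b],hw if it<4 else 2.5)
                if w.sum()>8:
                    m=np.median(o[w]); w&=abs(o-m)<1
                    M.append((c,a,b,nr,x[w]+o[w,None]*nr))
        def r(q):
            C=corners_fn(q); out=[]
            for c,a,b,nr,y in M:
                A,B=proj(c,np.array([C[a],C[b]])); d=(B-A)/np.linalg.norm(B-A); out.append((y-A)@np.array([-d[1],d[0]]))
            return np.concatenate(out)
        s=least_squares(r,p,loss='soft_l1',f_scale=.5); p=s.x
    # mean residual per edge
    C=corners_fn(p); res=[(c,a,b,round(float(np.mean((y-proj(c,C[a])[0])@np.array([-(d:=(proj(c,C[b])[0]-proj(c,C[a])[0])/np.linalg.norm(proj(c,C[b])[0]-proj(c,C[a])[0]))[1],d[0]]))),2),len(y)) for c,a,b,nr,y in M]
    return p,res
def holder_c(p):  # x,y,yaw,z
    return np.array([[-.142,-.086,0],[.086,-.086,0],[.086,.086,0],[-.142,.086,0]])@Rz(p[2]).T+[p[0],p[1],p[3]]
def rack_c(p,a=np.radians(30),lx=.15,ly=.166):
    Q=np.array([[-lx/2,-ly/2],[lx/2,-ly/2],[lx/2,ly/2],[-lx/2,ly/2]])
    L=np.c_[Q[:,0]*np.cos(a),Q[:,1],Q[:,0]*np.sin(a)]; return L@Rz(p[2]).T+[p[0],p[1],p[3]]
E
cat > fit0.py <<'E'
from h import *
ims={c:cv2.GaussianBlur(cv2.imread(f"pics/{c}0.png"),(0,0),.7).max(2).astype(float) for c in P}
for nm,sel in (("both",ims),("top",{"top":ims["top"]}),("scene",{"scene":ims["scene"]})):
    for z in ([None] if nm=="both" else [.008]):
        f=holder_c if z is None else (lambda p:holder_c([*p[:3],.008]))
        p,r=fit(f,[.560,-.145,np.radians(115),.008][:4 if z is None else 3],sel); print("holder",nm,np.round(p,4),np.degrees(p[2]).round(2),r)
    f=rack_c if nm=="both" else (lambda p:rack_c([*p[:3],.054]))
    p,r=fit(f,[.500,.255,np.radians(115),.054][:4 if nm=="both" else 3],sel); print("rack",nm,np.round(p,4),np.degrees(p[2]).round(2),r)
E
python3 fit0.py
```

```text
holder both [ 5.6720e-01 -1.3780e-01  2.0303e+00  2.0000e-04] 116.33 [('scene', 0, 1, -0.3, 7), ('scene', 1, 2, -0.22, 12), ('scene', 2, 3, -0.16, 36), ('top', 0, 1, -0.57, 31), ('top', 1, 2, 0.61, 7), ('top', 2, 3, -0.22, 35)]
rack both [0.5072 0.2532 2.0796 0.0515] 119.15 [('scene', 0, 1, 0.02, 24), ('scene', 1, 2, 0.07, 36), ('scene', 2, 3, 0.48, 40), ('scene', 3, 0, -0.89, 40), ('top', 0, 1, -0.09, 32), ('top', 1, 2, -0.94, 40), ('top', 2, 3, -1.09, 29), ('top', 3, 0, 1.11, 7)]
holder top [ 0.578  -0.1598  2.039 ] 116.82 [('top', 0, 1, -0.79, 26), ('top', 1, 2, -0.04, 9), ('top', 2, 3, -0.53, 30)]
rack top [0.5094 0.2516 2.0963] 120.11 [('top', 0, 1, -0.78, 30), ('top', 1, 2, 0.04, 39), ('top', 2, 3, -0.62, 31), ('top', 3, 0, 0.5, 11)]
holder scene [ 0.5642 -0.1423  2.0305] 116.34 [('scene', 0, 1, 0.26, 1), ('scene', 1, 2, 0.02, 11), ('scene', 2, 3, 0.01, 35)]
rack scene [0.4925 0.2473 2.301 ] 131.84 [('scene', 0, 1, -0.36, 11), ('scene', 1, 2, 0.08, 12), ('scene', 2, 3, -0.39, 10), ('scene', 3, 0, 0.1, 12)]
```

```bash
cat > fit1.py <<'E'
from h import *
ims={c:cv2.GaussianBlur(cv2.imread(f"pics/{c}0.png"),(0,0),.7).max(2).astype(float) for c in P}
H={"top":{0:(418.5,150.4),1:(339.3,190.1),3:(449.8,210.4)},"scene":{1:(345.7,268.3),0:(457.8,314.8),2:(307.4,326.5)}}
K={"top":{1:(190.9,205.2),0:(242.8,182.4),3:(276.9,240.5),2:(226.7,268.1)},"scene":{1:(245.4,162.6),0:(292.1,200.2),3:(258.3,242.6),2:(206.4,198.5)}}
for nm,f,D,p0 in (("holder",holder_c,H,[.56,-.145,2.0,.008]),("rack",rack_c,K,[.5,.255,2.0,.054])):
    def r(p,cs=D):
        C=f(p); return np.concatenate([proj(c,C[i])[0]-q for c in cs for i,q in D[c].items()])
    s=least_squares(r,p0); print(nm,np.round(s.x,4),np.degrees(s.x[2]).round(2),s.fun.reshape(-1,2).round(1).tolist())
    for c in P:
        q=least_squares(lambda p:np.r_[r(p,[c]),(p[3]-p0[3])*1e5],p0); print('  only',c,q.x.round(4),q.fun.round(1).tolist())
    p,res=fit(f,s.x,ims,hw=2.5); print(" edges",p.round(4),np.degrees(p[2]).round(2),res)
    for c in P:
        p,res=fit(lambda v:f([*v,p0[3]]),s.x[:3],{c:ims[c]},hw=2.5); print("  edges",c,p.round(4),np.degrees(p[2]).round(2),res)
E
python3 fit1.py
```

```text
holder [ 0.5526 -0.1117  2.036   0.0022] 116.65 [[-1.1, 0.7], [-1.1, 1.1], [-0.3, 1.1], [1.1, -0.7], [1.3, -0.4], [0.5, 0.7]]
  only scene [ 0.5474 -0.1136  2.0353  0.008 ] [0.0, -1.1, 1.1, -0.3, -1.1, 0.8, -0.0]
  only top [ 0.5544 -0.112   2.033   0.008 ] [-0.1, -0.4, -0.6, -0.0, 0.7, 0.4, -0.0]
 edges [ 5.5310e-01 -1.1050e-01  2.0306e+00  1.3000e-03] 116.35 [('scene', 0, 1, -0.53, 9), ('scene', 1, 2, 0.14, 12), ('scene', 2, 3, -0.05, 40), ('scene', 3, 0, -0.38, 32), ('top', 0, 1, -0.42, 37), ('top', 1, 2, -1.9, 31), ('top', 2, 3, -0.46, 37), ('top', 3, 0, 0.24, 9)]
  edges scene [ 0.5492 -0.1118  2.0298] 116.3 [('scene', 0, 1, 1.01, 7), ('scene', 1, 2, -1.16, 17), ('scene', 2, 3, 0.06, 40), ('scene', 3, 0, -0.24, 32)]
  edges top [ 0.5546 -0.1129  2.0325] 116.45 [('top', 0, 1, -0.72, 37), ('top', 1, 2, -0.29, 31), ('top', 2, 3, -0.58, 39), ('top', 3, 0, -0.79, 19)]
rack [0.5076 0.254  2.0956 0.0507] 120.07 [[-0.7, 0.6], [-0.3, -0.0], [-0.2, 0.6], [-0.4, 1.3], [0.7, -0.7], [0.8, 0.9], [1.1, -0.1], [0.5, 0.1]]
  only scene [0.5044 0.2516 2.0997 0.054 ] [-0.2, -1.0, 0.2, 0.7, 0.5, 0.0, -0.5, 0.1, -0.0]
  only top [0.5089 0.2526 2.0944 0.054 ] [-0.4, -0.2, 0.2, -0.8, 0.3, 0.0, -0.1, 0.8, -0.0]
 edges [0.5074 0.253  2.079  0.0516] 119.12 [('scene', 0, 1, -0.03, 24), ('scene', 1, 2, 0.1, 36), ('scene', 2, 3, 0.54, 40), ('scene', 3, 0, -0.96, 40), ('top', 0, 1, -0.09, 31), ('top', 1, 2, -0.83, 40), ('top', 2, 3, -1.07, 33), ('top', 3, 0, 1.59, 12)]
  edges scene [0.5048 0.2513 2.0838] 119.39 [('scene', 0, 1, 0.27, 26), ('scene', 1, 2, -0.57, 34), ('scene', 2, 3, 0.12, 40), ('scene', 3, 0, -0.45, 37)]
  edges top [0.5094 0.2516 2.0962] 120.1 [('top', 0, 1, -0.76, 30), ('top', 1, 2, 0.04, 39), ('top', 2, 3, -0.62, 31), ('top', 3, 0, 0.51, 11)]
```

```bash
cat >> h.py <<'E'
def slot(rack,y,s=0,off=.028):
    """point on cell axis in rack slot: y=+-.044, s along the slope, and cell axes (x,y,z cols)"""
    a=np.radians(30); Z=Rz(rack[2]); X=Z@[np.cos(a),0,np.sin(a)]; N=Z@[-np.sin(a),0,np.cos(a)]; Y=Z@[0,1,0]
    return np.array([rack[0],rack[1],.054])+N*off+Y*y+X*s, np.c_[X,Y,N]
def blue(im):
    h=cv2.cvtColor(im,cv2.COLOR_BGR2HSV); m=((h[...,0]>105)&(h[...,0]<125)&(h[...,1]>140)&(h[...,2]>60)).astype(np.uint8)
    n,l,st,ce=cv2.connectedComponentsWithStats(m); return [(int(st[i,4]),ce[i].round(2)) for i in range(1,n) if st[i,4]>12]
E
python3 - <<'E'
from h import *
R={"top":[.5094,.2516,np.radians(120.0)],"scene":[.5048,.2513,np.radians(119.5)]}
for c in P:
    B=blue(cv2.imread(f"pics/{c}0.png")); print(c,B)
    for y in (.044,-.044):
        for s in (-.06,-.05,-.04):
            o,M=slot(R[c],y,s); print(c,y,s,o.round(4),proj(c,o+.006*M[:,2]).round(1)[0])
# reach checks
for rk in ([.507,.2515,np.radians(119.7)],):
  for y in (.044,-.044):
    for lean in (0,12):
        o,M=slot(rk,y); X,Y,N=M.T; l=np.radians(lean); z=-(N*np.cos(l)+X*np.sin(l))
        for sg in (1,-1):
            T=np.c_[np.cross(sg*Y,z),sg*Y,z]; q=env.inverse_kinematics(o+z*.011,T); print(y,lean,sg,None if q is None else np.round(q,1))
hp=[.551,-.1125,np.radians(116.4)]
for y in (.044,-.044):
  for t in (0,20):
    for lean in (0,12):
      Z=Rz(hp[2]);a=np.radians(t-0);X=Z@[np.cos(a),0,np.sin(a)];Y=Z@[0,1,0];N=np.cross(X,Y);o=Z@[0,y,.046+ (.02 if t else 0)]+[hp[0],hp[1],0]
      l=np.radians(lean); z=-(N*np.cos(l)+X*np.sin(l))
      for sg in (1,-1):
        T=np.c_[np.cross(sg*Y,z),sg*Y,z]; q=env.inverse_kinematics(o+z*.011,T); print('H',y,t,lean,sg,None if q is None else np.round(q,1))
E
```

```text
scene [(30, array([283. , 196.7])), (33, array([264.27, 218.42]))]
scene 0.044 -0.06 [0.499  0.1722 0.0482] [268.5 220.2]
scene 0.044 -0.05 [0.4947 0.1798 0.0532] [265.  217.2]
scene 0.044 -0.04 [0.4905 0.1873 0.0582] [261.5 214.2]
scene -0.044 -0.06 [0.5756 0.2156 0.0482] [287.  198.4]
scene -0.044 -0.05 [0.5713 0.2231 0.0532] [283.8 195.6]
scene -0.044 -0.04 [0.567  0.2306 0.0582] [280.5 192.8]
top [(25, array([249.12, 194.2 ])), (29, array([267.76, 226.45]))]
top 0.044 -0.06 [0.5043 0.1725 0.0482] [270.6 224.6]
top 0.044 -0.05 [0.4999 0.18   0.0532] [267.3 226.3]
top 0.044 -0.04 [0.4956 0.1875 0.0582] [264.  228.1]
top -0.044 -0.06 [0.5805 0.2165 0.0482] [251.8 192.3]
top -0.044 -0.05 [0.5762 0.224  0.0532] [248.4 193.8]
top -0.044 -0.04 [0.5718 0.2315 0.0582] [245.  195.4]
0.044 0 1 [  0.9  16.   99.5  26.3  81.1 143.2]
0.044 0 -1 [  0.9  16.   99.5  26.3  81.1 -36.8]
0.044 12 1 [  6.4  12.3 100.7  17.1  74.9 151.1]
0.044 12 -1 [  6.4  12.3 100.7  17.1  74.9 -28.9]
-0.044 0 1 [  4.8  24.7  87.4  27.2  82.5 147.9]
-0.044 0 -1 [  4.8  24.7  87.4  27.2  82.5 -32.1]
-0.044 12 1 [  9.
[... 247 characters left out ...]
44 0 12 -1 [-17.9   8.5 108.5 -10.5  54.9 -38.9]
H 0.044 20 0 1 [-29.3  20.   92.8  11.2  84.1 121.5]
H 0.044 20 0 -1 [-29.3  20.   92.8  11.2  84.1 -58.5]
H 0.044 20 12 1 [-25.7  14.3  98.3   5.1  73.8 126.2]
H 0.044 20 12 -1 [-25.7  14.3  98.3   5.1  73.8 -53.8]
H -0.044 0 0 1 [-16.3  19.7  93.4  -0.   66.9 137.3]
H -0.044 0 0 -1 [-16.3  19.7  93.4  -0.   66.9 -42.7]
H -0.044 0 12 1 [-11.5  16.5  98.6 -11.2  58.  147.4]
H -0.044 0 12 -1 [-11.5  16.5  98.6 -11.2  58.  -32.6]
H -0.044 20 0 1 [-22.9  26.5  83.4  12.9  85.6 127.9]
H -0.044 20 0 -1 [-22.9  26.5  83.4  12.9  85.6 -52.1]
H -0.044 20 12 1 [-19.2  21.4  88.9   5.8  75.6 132.7]
H -0.044 20 12 -1 [-19.2  21.4  88.9   5.8  75.6 -47.3]
```

```bash
cat >> h.py <<'E'
LEAN=np.radians(10)
def tool(M,sg=-1):
    """tool orientation gripping a cell with axes M (cols x,y,z)"""
    X,Y,N=M.T; z=-(N*np.cos(LEAN)+X*np.sin(LEAN)); return np.c_[np.cross(sg*Y,z),sg*Y,z]
def tcp(o,M):  # TCP for a cell whose middle is at o (axis through grasp point)
    T=tool(M); return o+T[:,2]*.011, T
def F(n=4):
    f=[]
    for _ in range(n): f.append(env.sense()["force"]); env.sleep(.02)
    return np.mean(f,0)
RK=[.507,.2515,np.radians(119.7)]
E
cat > g1.py <<'E'
from h import *
o,M=slot(RK,.044); p,T=tcp(o,M)
env.movep(p+np.array([0,0,.10]),T)
env.line_to(p-T[:,2]*.03,T,velocity=.25); env.line_to(p,T,velocity=.12)
f0=F(); env.close_gripper(20); f1=F(); s=env.sense()
print("time",s["time"],"w",s["gripper_width"],"gf",s["grasp_force"],"dF cell frame",((f1-f0)@M).round(2), "pos err mm",((s["position"]-p)*1e3).round(2))
np.save("f0.npy",f0)
for c in P: cv2.imwrite(f"pics/{c}1.png",env.snapshot(c))
E
python3 g1.py
```

```text
time 4.025 w 0.021404505819947364 gf 22.30394572019577 dF cell frame [-0.47 -8.02  2.14] pos err mm [1.2  0.22 0.63]
```

```bash
cat > g2.py <<'E'
from h import *
f0=np.load("f0.npy"); o,M=slot(RK,.044); p,T=tcp(o,M); Y=M[:,1]
env.gripper_open(); 
for d in (.003,):
    env.line_to(p-Y*d,T,velocity=.05); env.sleep(.1); f0=F(); env.close_gripper(20); f=F(); s=env.sense(); print(d,((f-f0)@M).round(2),((s["position"]-(p-Y*d))@M*1e3).round(2),s["time"],s["gripper_width"])
E
python3 g2.py
```

```text
0.003 [ 1.56 14.53  9.41] [ 0.    1.32 -0.07] 5.8583 0.021318280606007673
```

```bash
sed -i 's/for d in (.003,)/for d in (.0012,)/' g2.py; python3 g2.py
```

```text
0.0012 [ 0.03 -3.18  0.48] [ 0.01 -0.25  0.13] 7.5833 0.020882949439688766
```

```bash
cat >> h.py <<'E'
RK=[.5083,.2522,np.radians(119.7)]
HO=[.5541,-.1132,np.radians(116.4)]
def cellM(t):
    a=np.radians(t); Z=Rz(HO[2]); X=Z@[np.cos(a),0,np.sin(a)]; Y=Z@[0,1,0]; return np.c_[X,Y,np.cross(X,Y)]
def hpt(x,y,h):  # holder bay coordinates -> world, h above the seated axis
    return Rz(HO[2])@[x,y,.046+h]+[HO[0],HO[1],0]
def pose(xf,y,t,h=None,back=0):
    """cell tilted t deg, top edge of its blue face at bay x=xf, face centre h above axis, drawn back along its axis"""
    h=-.0012*t/22 if h is None else h; a=np.radians(t); M=cellM(t)
    o=hpt(xf+.011*np.sin(a),y,h)+M[:,0]*(.055+back); return tcp(o,M)
E
cat > g3.py <<'E'
from h import *
o,M=slot(RK,.044); p,T=tcp(o,M)
f0=F(); env.close_gripper(50); env.sleep(.1)
env.line_to(p+M[:,2]*.035,T,velocity=.2)
print("lifted",env.sense()["gripper_width"],((F()-f0)).round(2))
p2,T2=pose(-.049,.044,22,back=.025)
env.movep(p2+np.array([0,0,.05]),T2); env.line_to(p2,T2,velocity=.15); env.sleep(.15)
s=env.sense(); print("time",s["time"],((s["position"]-p2)*1e3).round(2),F().round(2),s["gripper_width"])
for c in P: cv2.imwrite(f"pics/{c}2.png",env.snapshot(c)); print(c,blue(cv2.imread(f"pics/{c}2.png")),[proj(c,hpt(-.049,.044,-.0012)+cellM(22)@[.025+d,0,e]).round(1)[0] for d,e in((.005,.006),(.005,0),(0,0))])
a=cv2.imread("pics/top2.png")[150:260,320:460]; b=cv2.imread("pics/scene2.png")[230:390,290:470]
cv2.imwrite("pics/pre.png",np.vstack([cv2.resize(a,None,fx=3.6,fy=3.6,interpolation=2)[:300],cv2.copyMakeBorder(cv2.resize(b,None,fx=2.8,fy=2.8,interpolation=2)[100:400],0,0,0,0,0)][0:1]))
cv2.imwrite("pics/pre.png",np.hstack([cv2.resize(a,(400,314),interpolation=2),cv2.resize(b,(400,356),interpolation=2)[:314]]))
E
python3 g3.py
```

```text
lifted 0.020406404075758607 [-3.38 -1.71 -1.49]
time 10.175 [ 0.6  -0.04  1.11] [-0.23 -0.17 -0.78] 0.020561373702941248
scene [(67, array([374.78, 318.24]))] [array([379.3, 317. ]), array([377.6, 318.4]), array([380. , 320.3])]
top [(25, array([249.12, 194.2 ]))] [array([408.6, 215.5]), array([407.1, 216.1]), array([408.5, 215.3])]
```

View pics/pre.png

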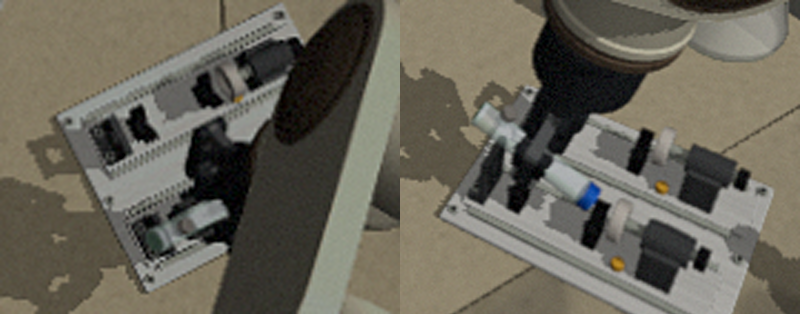

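Scene crop: the held cell's blue ring is at crop (590,195), heading for the bay 1 cup at (622,222). Top crop: the neck end at (157,235) sits over the bay 1 end plate. Next I'll check lateral and height alignment against the cup numerically, in both cameras.

```bash
cat > cup.py <<'E'
from h import *
for c in P:
    im=cv2.imread(f"pics/{c}0.png").astype(int); rb=im[...,2]-im[...,0]; v=im.max(2)
    for y in (.044,-.044):
        ctr=proj(c,hpt(-.047,y,0))[0]; x0,y0=np.round(ctr).astype(int); r=13
        sub=im[y0-r:y0+r,x0-r:x0+r]; m=((sub[...,2]-sub[...,0]>10)&(sub[...,2]>105)&(sub[...,2]-sub[...,0]<45)).astype(np.uint8)
        n,l,st,ce=cv2.connectedComponentsWithStats(m); k=1+st[1:,4].argmax(); ys,xs=np.nonzero(l==k); pts=np.c_[xs+x0-r,ys+y0-r]
        d=proj(c,np.array([hpt(-.09,y,0),hpt(.05,y,0)])); d=d[1]-d[0]; d/=np.linalg.norm(d); nr=np.array([-d[1],d[0]])
        th=np.linspace(0,6.28,60); cyl=np.concatenate([proj(c,np.array([hpt(xx,y+.0165*np.cos(t),.0165*np.sin(t)) for t in th])) for xx in (-.044,-.050)])
        print(c,y,"n",len(pts),"lat meas",(pts@nr-ctr@nr).min().round(2),(pts@nr-ctr@nr).max().round(2),"pred",(cyl@nr-ctr@nr).min().round(2),(cyl@nr-ctr@nr).max().round(2)," ax meas",(pts@d-ctr@d).min().round(2),(pts@d-ctr@d).max().round(2),"pred",(cyl@d-ctr@d).min().round(2),(cyl@d-ctr@d).max().round(2))
        if y>0 : print("px/mm lat", ((proj(c,hpt(-.047,y+.001,0))[0]-ctr)@nr).round(3),"h",((proj(c,hpt(-.047,y,.001))[0]-ctr)@nr).round(3),"ax",((proj(c,hpt(-.046,y,0))[0]-ctr)@d).round(3))
# ring in scene 2
c="scene"; o=hpt(-.049+.011*np.sin(np.radians(22)),.044,-.0012)
M=cellM(22); 
im=cv2.imread("pics/scene2.png"); h=cv2.cvtColor(im,cv2.COLOR_BGR2HSV); m=((h[...,0]>105)&(h[...,0]<125)&(h[...,1]>120)&(h[...,2]>50)); ys,xs=np.nonzero(m); pts=np.c_[xs,ys]; pts=pts[(abs(pts-[375,318])<15).all(1)]
d=proj(c,np.array([o,o+M[:,0]*.1])); d=d[1]-d[0]; d/=np.linalg.norm(d); nr=np.array([-d[1],d[0]]); o0=proj(c,o+M[:,0]*.025)[0]
th=np.linspace(0,6.28,60); cy=np.concatenate([proj(c,np.array([o+M@[.025+x,.011*np.cos(t),.011*np.sin(t)] for t in th])) for x in (0,.01)])
for nm,q in (("meas",pts),("pred",cy)): print("ring",nm,(q@nr-o0@nr).min().round(2),(q@nr-o0@nr).max().round(2),(q@d-o0@d).min().round(2),(q@d-o0@d).max().round(2))
print("nr",nr,d,"lat",((proj(c,o+M[:,1]*.001)[0]-proj(c,o)[0])@nr).round(3),"up",((proj(c,o+M[:,2]*.001)[0]-proj(c,o)[0])@nr).round(3))
E
python3 cup.py
```

```text
scene 0.044 n 87 lat meas -8.36 7.77 pred -9.88 9.81  ax meas -0.71 6.35 pred -2.81 2.89
px/mm lat -0.475 h 0.361 ax 0.626
scene -0.044 n 326 lat meas -6.52 16.57 pred -9.05 9.02  ax meas -12.02 16.84 pred -2.44 2.52
top 0.044 n 13 lat meas -4.77 -0.72 pred -6.95 6.93  ax meas -2.73 -0.04 pred -3.39 3.29
px/mm lat -0.42 h -0.023 ax 0.405
top -0.044 n 27 lat meas -4.05 5.36 pred -6.89 6.88  ax meas -5.65 -2.49 pred -3.38 3.28
ring meas -6.87 4.71 -0.72 5.92
ring pred -6.46 6.45 -1.32 7.27
nr [ 0.60936523 -0.79288966] [-0.79288966 -0.60936523] lat -0.464 up 0.364
```

Run:
```python
from h import *
c="top"; f=lambda u,v:np.array([332+u/6.4-.5,145+v/6.4-.5])
g=cv2.imread("pics/top0.png")
for y,pts in ((.044,[f(515,382),f(548,476)]),(-.044,[f(420,172),f(455,262)])):
    ctr=proj(c,hpt(-.047,y,0))[0]; d=proj(c,np.array([hpt(-.09,y,0),hpt(.05,y,0)])); d=d[1]-d[0]; d/=np.linalg.norm(d); nr=np.array([-d[1],d[0]])
    print(y,[((p-ctr)@nr).round(2) for p in pts],"ctr",ctr.round(1))
    # end plate top corners predicted at z=.060 and saddle tops; profile of brightness across plate top edge
    prof={}
    for nm,x,h,hw in (("plate",.0565,.014,.03),("sadd+",.032,-.003,.025),("sadd-",-.032,-.003,.025),("cup",-.047,.012,.03)):
        t=np.arange(-hw,hw+1e-6,.002); X=np.array([hpt(x,y+k,h) for k in t]); u=proj(c,X)
        v=np.mean([map_coordinates(g.max(2).astype(float),[u[:,1]+d[1]*e,u[:,0]+d[0]*e],order=1) for e in (-1,-.5,0,.5,1)],0)
        print(nm," ".join(f"{int(a*1e3)}:{int(b)}" for a,b in zip(t,v)))
```

```text
0.044 [np.float64(8.07), np.float64(-7.35)] ctr [415.2 211.6]
plate -30:111 -27:109 -25:96 -23:125 -21:141 -19:133 -17:95 -15:83 -13:77 -11:78 -9:83 -7:80 -5:84 -3:81 -1:77 0:78 2:79 4:85 6:113 8:114 10:114 12:113 14:113 16:119 18:86 20:96 22:110 24:119 26:137 28:140 30:138
sadd+ -25:110 -23:130 -20:140 -18:135 -16:91 -14:46 -12:35 -10:41 -8:48 -6:59 -4:63 -2:74 0:87 1:77 3:58 5:49 7:42 9:30 11:29 13:35 15:75 17:132 19:117 21:110 23:110 25:112
sadd- -25:70 -23:82 -20:91 -18:90 -16:64 -14:33 -12:20 -10:20 -8:28 -6:35 -4:46 -2:58 0:60 1:54 3:46 5:42 7:30 9:20 11:17 13:35 15:86 17:134 19:110 21:102 23:111 25:108
cup -30:106 -27:92 -25:72 -23:81 -21:92 -19:91 -17:83 -15:77 -13:89 -11:101 -9:115 -7:122 -5:128 -3:135 -1:134 0:136 2:136 4:133 6:131 8:124 10:113 12:102 14:109 16:128 18:109 20:108 22:112 24:124 26:136 28:140 30:137
-0.044 [np.float64(7.21), np.float64(-7.81)] ctr [398.2 178.9]
plate -30:135 -27:118 -25:112 -23:112 -21:120 -19:117 -17:82 -15:47 -13:35 -11:39 -9:39 -7:37 -5:41 -3:42 -1:43 0:44 2:40 4:40 6:38 8:36 10:34 12:38 14:28 16:51 18:105 20:133 22:115 24:109 26:112 28:115 30:131
sadd+ -25:112 -23:111 -20:124 -18:134 -16:96 -14:39 -12:12 -10:10 -8:9 -6:10 -4:11 -2:17 0:20 1:19 3:16 5:12 7:9 9:7 11:7 13:18 15:65 17:118 19:138 21:124 23:107 25:106
sadd- -25:98 -23:78 -20:80 -18:90 -16:68 -14:26 -12:5 -10:8 -8:5 -6:5 -4:8 -2:12 0:10 1:8 3:7 5:7 7:7 9:11 11:10 13:29 15:90 17:127 19:140 21:124 23:107 25:106
cup -30:133 -27:116 -25:102 -23:94 -21:73 -19:81 -17:89 -15:79 -13:72 -11:70 -9:73 -7:72 -5:74 -3:73 -1:69 0:66 2:70 4:73 6:76 8:77 10:74 12:73 14:82 16:109 18:123 20:118 22:108 24:103 26:110 28:105 30:119
```

Run:
```python
from h import *
p2,T2=pose(-.049,.044,22,back=.025); act=p2+np.array([.0006,0,.0011])
o=act-T2[:,2]*.011; M=cellM(22)
g={c:cv2.imread(f"pics/{c}2.png").astype(float) for c in P}; g0={c:cv2.imread(f"pics/{c}0.png").astype(float) for c in P}
for c,xs in (("top",(.044,.048,.052,.024)),("scene",(-.040,-.035,-.030,-.050,.048))):
    for x in xs:
        t=np.arange(-.02,.0201,.002); 
        d=np.diff(proj(c,np.array([o,o+M[:,0]*.05])),axis=0)[0]; d/=np.linalg.norm(d); nr=np.array([-d[1],d[0]])
        u0=proj(c,o+M[:,0]*x)[0]; k=np.arange(-9,9.1,.75); u=u0+k[:,None]*nr
        f=lambda G:np.mean([map_coordinates(np.abs(G).max(2) if G.ndim==3 else G,[u[:,1]+d[1]*e,u[:,0]+d[0]*e],order=1) for e in (-.5,0,.5)],0)
        print(c,x,"v:"," ".join(f"{a:g}:{int(b)}" for a,b in zip(k,f(g[c]))))
    print(c,"px per mm lat",((proj(c,o+M[:,1]*.001)-proj(c,o))[0]@nr).round(3),"norm",((proj(c,o+M[:,2]*.001)-proj(c,o))[0]@nr).round(3), "halfwidth~",round(.011/ .001*np.hypot(((proj(c,o+M[:,1]*.001)-proj(c,o))[0]@nr),((proj(c,o+M[:,2]*.001)-proj(c,o))[0]@nr)),2))
```

```text
top 0.044 v: -9:123 -8.25:112 -7.5:66 -6.75:51 -6:35 -5.25:31 -4.5:61 -3.75:101 -3:123 -2.25:124 -1.5:123 -0.75:125 0:126 0.75:126 1.5:126 2.25:121 3:115 3.75:92 4.5:58 5.25:23 6:21 6.75:22 7.5:24 8.25:31 9:63
top 0.048 v: -9:123 -8.25:111 -7.5:82 -6.75:75 -6:47 -5.25:16 -4.5:59 -3.75:94 -3:92 -2.25:81 -1.5:76 -0.75:73 0:77 0.75:77 1.5:76 2.25:81 3:86 3.75:89 4.5:57 5.25:22 6:7 6.75:8 7.5:7 8.25:16 9:45
top 0.052 v: -9:122 -8.25:117 -7.5:100 -6.75:118 -6:76 -5.25:26 -4.5:43 -3.75:63 -3:60 -2.25:58 -1.5:56 -0.75:55 0:56 0.75:56 1.5:55 2.25:57 3:61 3.75:65 4.5:58 5.25:28 6:15 6.75:10 7.5:13 8.25:17 9:34
top 0.024 v: -9:117 -8.25:102 -7.5:97 -6.75:142 -6:139 -5.25:96 -4.5:64 -3.75:87 -3:89 -2.25:62 -1.5:68 -0.75:71 0:72 0.75:70 1.5:68 2.25:78 3:85 3.75:71 4.5:36 5.25:15 6:20 6.75:52 7.5:78 8.25:95 9:101
top px per mm lat -0.435 norm -0.03 halfwidth~ 4.8
scene -0.04 v: -9:85 -8.25:86 -7.5:100 -6.75:114 -6:132 -5.25:149 -4.5:158 -3.75:167 -3:173 -2.25:176 -1.5:175 -0.75:174 0:173 0.75:174 1.5:177 2.25:177 3:178 3.75:171 4.5:157 5.25:127 6:94 6.75:98 7.5:125 8.25:127 9:125
scene -0.035 v: 
[... 233 characters left out ...]
.25:133 -7.5:120 -6.75:124 -6:136 -5.25:146 -4.5:157 -3.75:165 -3:170 -2.25:173 -1.5:176 -0.75:177 0:179 0.75:178 1.5:178 2.25:179 3:176 3.75:155 4.5:112 5.25:100 6:121 6.75:128 7.5:125 8.25:129 9:155
scene -0.05 v: -9:102 -8.25:85 -7.5:72 -6.75:78 -6:91 -5.25:103 -4.5:116 -3.75:127 -3:138 -2.25:150 -1.5:160 -0.75:169 0:169 0.75:168 1.5:164 2.25:156 3:146 3.75:137 4.5:140 5.25:153 6:161 6.75:140 7.5:107 8.25:108 9:129
scene 0.048 v: -9:143 -8.25:135 -7.5:117 -6.75:113 -6:126 -5.25:138 -4.5:147 -3.75:156 -3:160 -2.25:164 -1.5:166 -0.75:163 0:154 0.75:147 1.5:147 2.25:146 3:144 3.75:130 4.5:113 5.25:127 6:140 6.75:144 7.5:143 8.25:135 9:118
scene px per mm lat -0.456 norm 0.359 halfwidth~ 6.39
```

```bash
cat >> h.py <<'E'
def bay_of(s,t,y):
    """bay x of blue top edge, lateral offset, h of the blue-face centre from the measured TCP (nominal grasp)"""
    M=cellM(t); T=tool(M); o=np.array(s["position"])-T[:,2]*.011-M[:,0]*.055
    q=Rz(HO[2]).T@(o-[HO[0],HO[1],.046]); return (np.array([q[0]-.011*np.sin(np.radians(t)),q[1]-y,q[2]])*1e3).round(2)
def FH(f): return (Rz(HO[2]).T@f).round(2)
E
cat > g4.py <<'E'
from h import *
import sys
y=float(sys.argv[1]); f0=F(); s=env.sense(); print("start",bay_of(s,22,y),FH(f0))
p,T=pose(-.049,y,22,back=-.012)
hit=env.line_to(p,T,velocity=.025,stop_force=1.8)
s=env.sense(); f=F(); print("hit",hit,bay_of(s,22,y),"dF",FH(f-f0),"t",s["time"]); np.save("f0.npy",f0)
for c in P: cv2.imwrite(f"pics/{c}3.png",env.snapshot(c))
E
python3 g4.py .044
```

```text
start [-26.    -0.09   8.59] [-0.65 -0.24 -0.85]
hit True [-45.62   0.22  -0.48] dF [ 3.22 -0.01  1.23] t 11.3083
```

Run:
```python
from h import *
c="top"; g=cv2.imread("pics/top0.png").max(2).astype(float)
for y in (.044,-.044):
    for nm,x0,x1,h,ls in (("plate",.04,.07,.014,np.arange(-.012,.0121,.004)),("cuptop",-.058,-.034,.0165,np.arange(-.003,.0031,.003))):
        xs=np.arange(x0,x1,.0015); v=np.mean([map_coordinates(g,[u[:,1],u[:,0]],order=1) for k in ls for u in [proj(c,np.array([hpt(x,y+k,h) for x in xs]))]],0)
        print(y,nm," ".join(f"{a*1e3:.1f}:{int(b)}" for a,b in zip(xs,v)))
c="scene"; g=cv2.imread("pics/scene0.png").max(2).astype(float)
for y in (.044,-.044):
    for nm,x0,x1,h,ls in (("cuptop",-.060,-.030,.0165,(-.002,0,.002)),):
        xs=np.arange(x0,x1,.0015); v=np.mean([map_coordinates(g,[u[:,1],u[:,0]],order=1) for k in ls for u in [proj(c,np.array([hpt(x,y+k,h) for x in xs]))]],0)
        print(c,y,nm," ".join(f"{a*1e3:.1f}:{int(b)}" for a,b in zip(xs,v)))
for c,roi in (("scene",(330,290,100,75)),):
    x,yy,w,h=roi; cv2.imwrite("pics/ins.png",cv2.resize(cv2.imread("pics/scene3.png")[yy:yy+h,x:x+w],(800,600),interpolation=2))
```

```text
0.044 plate 40.0:11 41.5:12 43.0:11 44.5:14 46.0:24 47.5:31 49.0:36 50.5:51 52.0:79 53.5:101 55.0:108 56.5:98 58.0:73 59.5:53 61.0:46 62.5:42 64.0:29 65.5:21 67.0:20 68.5:17 70.0:14
0.044 cuptop -58.0:60 -56.5:70 -55.0:79 -53.5:86 -52.0:102 -50.5:121 -49.0:131 -47.5:137 -46.0:138 -44.5:137 -43.0:126 -41.5:93 -40.0:56 -38.5:48 -37.0:69 -35.5:87
-0.044 plate 40.0:22 41.5:34 43.0:39 44.5:45 46.0:73 47.5:97 49.0:104 50.5:99 52.0:75 53.5:51 55.0:45 56.5:43 58.0:33 59.5:24 61.0:20 62.5:15 64.0:11 65.5:17 67.0:30 68.5:40 70.0:40
-0.044 cuptop -58.0:100 -56.5:115 -55.0:131 -53.5:137 -52.0:137 -50.5:136 -49.0:127 -47.5:99 -46.0:59 -44.5:45 -43.0:61 -41.5:81 -40.0:88 -38.5:82 -37.0:78 -35.5:86
scene 0.044 cuptop -60.0:157 -58.5:157 -57.0:156 -55.5:156 -54.0:156 -52.5:155 -51.0:152 -49.5:143 -48.0:140 -46.5:144 -45.0:147 -43.5:147 -42.0:148 -40.5:148 -39.0:139 -37.5:140 -36.0:153 -34.5:155 -33.0:157 -31.5:155
scene -0.044 cuptop -60.0:137 -58.5:138 -57.0:137 -55.5:135 -54.0:139 -52.5:143 -51.0:144 -49.5:144 -48.0:145 -46.5:144 -45.0:140 -43.5:138 -42.0:139 -40.5:140 -39.0:140 -37.5:140 -36.0:140 -34.5:140 -33.0:140 -31.5:140
```

View pics/ins.png

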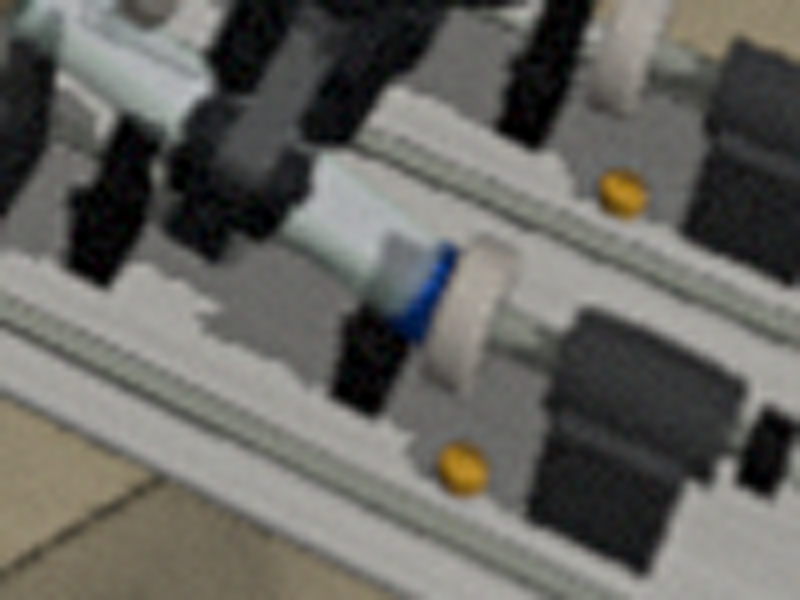

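The picture shows the blue ring entering the bay 1 cup at about (440,300), with the tube clear of the saddle. Top-view profiles put the insert shifts near +2.6 mm (bay 1) and -3.2 mm (bay 2), which fits contact at the cup floor. Next I'll push the spring back.

```bash
cat > g5.py <<'E'
from h import *
import sys
y=float(sys.argv[1]); dx=float(sys.argv[2])*1e-3; t=float(sys.argv[3]) if len(sys.argv)>3 else 22
f0=np.load("f0.npy"); s=env.sense(); print("now",bay_of(s,t,y),"dF",FH(F()-f0))
X=Rz(HO[2])[:,0]
hit=env.line_to(np.array(s["position"])+X*dx,tool(cellM(t)),velocity=.02,stop_force=7.5); env.sleep(.15)
s=env.sense(); print("hit",hit,bay_of(s,t,y),"dF",FH(F()-f0),"t",s["time"],s["gripper_width"])
E
python3 g5.py .044 -8.5
```

```text
now [-45.09   0.26  -0.46] dF [2.93 0.11 0.81]
hit False [-53.31   0.29  -0.53] dF [ 7.75 -0.09  2.13] t 12.2583 0.020366299775933953
```

```bash
cat > g6.py <<'E'
from h import *
import sys
y=float(sys.argv[1]); xf=float(sys.argv[2])*1e-3; h22=float(sys.argv[3])*1e-3; ts=[float(v) for v in sys.argv[4].split(",")]
f0=np.load("f0.npy")
for t in ts:
    p,T=pose(xf,y,t,h=h22*t/22); hit=env.line_to(p,T,velocity=.04,stop_force=8)
    s=env.sense(); f=FH(np.array(s["force"])-f0); print(t,hit,bay_of(s,t,y),f,round(s["time"],2))
    if hit or abs(f[1])>6 or abs(f[2])>8 or f[0]>10.5: print("STOP"); break
E
python3 g6.py .044 -54.9 -0.5 22,18,14,11
```

```text
22.0 False [-54.56   0.13  -0.62] [8.54 0.98 2.55] 12.57
18.0 False [-53.98   0.15  -0.55] [8.66 1.98 1.83] 12.82
14.0 False [-53.91   0.2   -0.57] [7.91 1.48 0.92] 13.07
11.0 False [-53.97   0.2   -0.59] [8.61 1.46 0.05] 13.32
```

```bash
python3 g6.py .044 -55.2 -0.5 9,7,5,3,1.5,0.4
```

```text
9.0 False [-54.38   0.21  -0.63] [8.93 1.03 0.06] 13.57
7.0 False [-54.37   0.22  -0.6 ] [8.63 1.56 0.08] 13.82
5.0 False [-54.36   0.24  -0.61] [9.13 2.44 0.  ] 14.07
3.0 False [-54.6    0.19  -0.48] [ 8.28  1.19 -0.76] 14.32
1.5 False [-54.82   0.15  -0.24] [7.21 1.68 0.48] 14.57
0.4 False [-54.82   0.07   0.2 ] [11.06  3.15  8.64] 14.82
STOP
```

Run:
```python
from h import *
f0=np.load("f0.npy"); s=env.sense(); print(bay_of(s,.4,.044),FH(F()-f0),s["moment"].round(2),s["gripper_width"])
im=env.snapshot("scene"); cv2.imwrite("pics/scene4.png",im); cv2.imwrite("pics/top4.png",env.snapshot("top"))
a=cv2.resize(im[270:380,310:420],(400,400),interpolation=2); b=cv2.resize(cv2.imread("pics/top4.png")[160:260,330:430],(400,400),interpolation=2)
cv2.imwrite("pics/seat1.png",np.hstack([a,b]))
```

```text
[-54.82   0.07   0.2 ] [11.27  3.29  9.27] [ 1.09  1.05 -0.18] 0.02037932268716106
```

View pics/seat1.png

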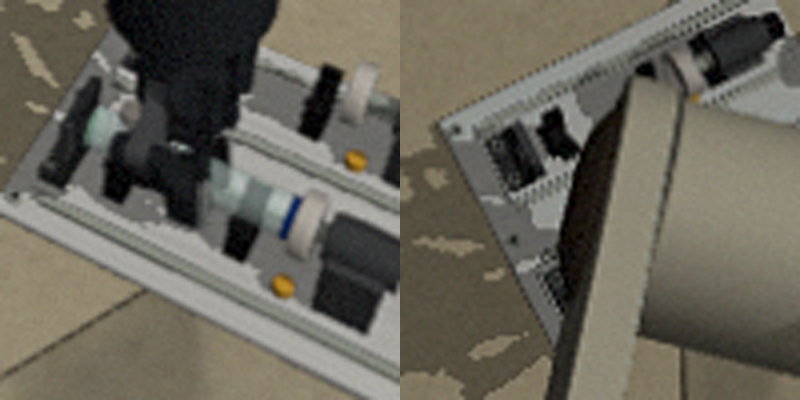

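The picture shows cell 1 flat: the blue end is in the white cup at (300,215) and the neck end is inside the dark end plate at (95,130). I'll relieve the 9 N on the saddles, ease the cell toward the plate and release.

```bash
cat > g7.py <<'E'
from h import *
import sys
y=float(sys.argv[1]); f0=np.load("f0.npy"); Z=Rz(HO[2]); T=tool(cellM(0.4))
for d in (np.array([0,0,.0005]),Z@[.0015,0,0],Z@[.0015,0,0]):
    s=env.sense(); env.line_to(np.array(s["position"])+d,T,velocity=.02); s=env.sense(); print(bay_of(s,.4,y),FH(np.array(s["force"])-f0))
E
python3 g7.py .044
```

```text
[-54.51   0.14   0.52] [9.55 0.35 1.47]
[-52.86   0.15   0.46] [ 7.32 -0.37  1.21]
[-51.28   0.15   0.46] [5.43 0.49 0.62]
```

```bash
cat > g8.py <<'E'
from h import *
import sys
y=float(sys.argv[1]); dx=float(sys.argv[2])*1e-3; f0=np.load("f0.npy"); Z=Rz(HO[2]); T=tool(cellM(0.4))
s=env.sense(); env.line_to(np.array(s["position"])+Z@[dx,0,0],T,velocity=.02); s=env.sense(); f=FH(F()-f0); print(bay_of(s,.4,y),f)
if f[0]<5.2:
    env.gripper_open(); s=env.sense(); env.line_to(np.array(s["position"])-T[:,2]*.09,T,velocity=.2)
    s=env.sense(); print("open",s["time"],F().round(2))
    for c in P: cv2.imwrite(f"pics/{c}5.png",env.snapshot(c))
E
python3 g8.py .044 0.8
```

```text
[-50.54   0.16   0.49] [3.1  0.59 0.52]
open 17.3083 [-0.81  0.3  -0.24]
```

```bash
cat > g9.py <<'E'
from h import *
o,M=slot(RK,-.044); p,T=tcp(o,M)
env.movep(p+np.array([0,0,.08]),T)
for c in P: cv2.imwrite(f"pics/{c}6.png",env.snapshot(c))
env.line_to(p-T[:,2]*.02,T,velocity=.25); env.line_to(p,T,velocity=.1); env.sleep(.1)
f0=F(); env.close_gripper(20); f1=F(); s=env.sense()
print("time",s["time"],"w",s["gripper_width"],"dF",((f1-f0)@M).round(2),((s["position"]-p)@M*1e3).round(2))
a=cv2.resize(cv2.imread("pics/scene6.png")[265:375,305:435],(400,338),interpolation=2); b=cv2.resize(cv2.imread("pics/top6.png")[160:260,330:450],(400,338),interpolation=2)
cv2.imwrite("pics/seat1b.png",np.hstack([a,b]))
E
python3 g9.py
```

```text
time 20.575 w 0.020846191366890563 dF [0.21 0.31 1.61] [-0.   -0.02  0.06]
```

View pics/seat1b.png

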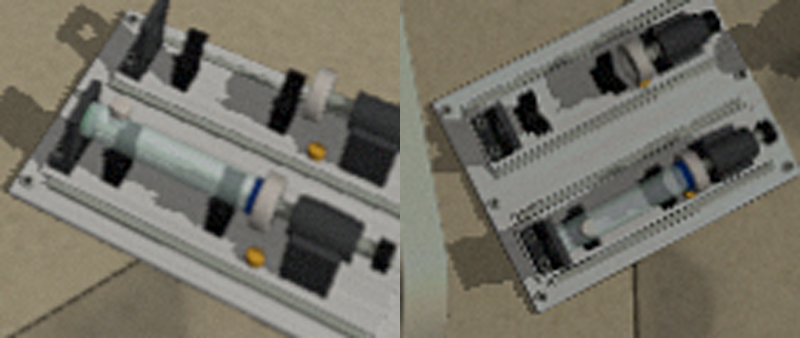

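Cell 1 is seated in bay 1: cup at (265,205), end plate at (80,130), and the stopper upright on the axis at (588,228) in the top crop. The grip on cell 2 is centred (lateral force 0.3 N).

```bash
cat > g10.py <<'E'
from h import *
o,M=slot(RK,-.044); p,T=tcp(o,M)
env.close_gripper(50); env.sleep(.1)
env.line_to(p+M[:,2]*.035,T,velocity=.2)
p2,T2=pose(-.052,-.044,22,back=.025)
env.movep(p2+np.array([0,0,.05]),T2); env.line_to(p2,T2,velocity=.15); env.sleep(.25)
s=env.sense(); print("time",s["time"],bay_of(s,22,-.044),s["gripper_width"])
f0=F(); np.save("f0.npy",f0); cv2.imwrite("pics/top7.png",env.snapshot("top"))
p,T=pose(-.052,-.044,22,back=-.010)
hit=env.line_to(p,T,velocity=.025,stop_force=1.8)
s=env.sense(); print("hit",hit,bay_of(s,22,-.044),"dF",FH(F()-f0),"t",s["time"])
im=env.snapshot("scene"); cv2.imwrite("pics/scene7.png",im)
cv2.imwrite("pics/ins2.png",cv2.resize(im[265:355,335:455],(800,600),interpolation=2))
E
python3 g10.py
```

```text
time 23.1583 [-29.06  -0.35   9.09] 0.020141349810062565
hit True [-52.2    0.27  -2.01] dF [2.07 0.06 1.55] t 24.2417
```

View pics/ins2.png

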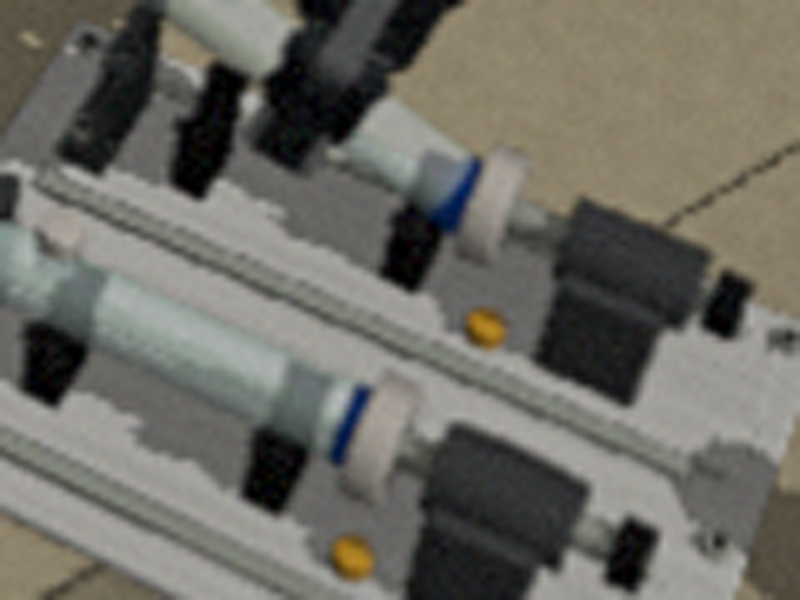

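The picture shows the second blue ring inside the bay 2 cup at (470,195), with bay 1 still well seated. The face sits about 1 mm low, so I'll raise it slightly and then push the spring back.

```bash
python3 - <<'E'
from h import *
f0=np.load("f0.npy"); s=env.sense(); print(FH(F()-f0))
env.line_to(np.array(s["position"])+[0,0,.001],tool(cellM(22)),velocity=.02); s=env.sense(); print(bay_of(s,22,-.044),FH(F()-f0))
E
python3 g5.py -.044 -8
```

```text
[ 2.3 -0.   0.9]
[-51.65   0.38  -1.12] [ 1.51  0.97 -0.71]
now [-51.67   0.37  -1.13] dF [ 1.67  0.32 -0.86]
hit False [-59.47   0.39  -1.2 ] dF [7.54 0.33 0.75] t 25.5 0.020388233355098893
```

```bash
sed -i 's|h=h22\*t/22)|h=h22*t/22+.0004*(1-t/22))|' g6.py; python3 g6.py -.044 -61.7 -1.2 22,18,14,11,9,7
```

```text
22.0 False [-61.39   0.16  -1.33] [7.22 2.93 1.33] 25.82
18.0 False [-60.71   0.19  -1.11] [ 7.46  2.04 -0.76] 26.07
14.0 False [-60.6    0.23  -0.96] [ 7.42  2.07 -1.71] 26.32
11.0 False [-60.71   0.23  -0.87] [ 7.83  1.84 -1.59] 26.57
9.0 False [-60.84   0.18  -0.71] [ 8.89 -0.15 -1.61] 26.82
7.0 False [-60.88   0.17  -0.56] [ 8.56  0.42 -1.37] 27.07
```

```bash
python3 g6.py -.044 -61.7 -1.2 5,3.5,2,1,0.4
python3 - <<'E'
from h import *
f0=np.load("f0.npy"); print(FH(F()-f0))
E
```

```text
5.0 False [-60.86   0.14  -0.47] [ 7.41  1.38 -2.2 ] 27.32
3.5 False [-61.03   0.17  -0.33] [ 8.84  0.71 -1.68] 27.57
2.0 False [-6.127e+01  1.500e-01 -4.000e-02] [ 6.93  2.44 -0.15] 27.82
1.0 False [-61.32   0.09   0.22] [8.6  1.6  1.35] 28.07
0.4 False [-61.22   0.09   0.42] [9.92 3.15 5.08] 28.32
[10.51  2.89  5.28]
```

```bash
sed -i 's/\.0005\])/.0003])/' g7.py; python3 g7.py -.044; python3 g8.py -.044 0.8
```

```text
[-60.98   0.11   0.66] [7.63 0.4  0.89]
[-59.36   0.12   0.64] [5.3  0.81 0.8 ]
[-57.8    0.11   0.69] [5.33 0.15 1.08]
[-57.11   0.09   0.73] [ 2.35  0.82 -0.51]
open 30.7 [ 0.15 -0.35 -0.29]
```

Released. I'll move the arm clear and check.

Run:
```python
from h import *
env.movep(np.array([.36,.26,.30]),np.diag([1.,-1,-1])@Rz(0)); env.sleep(.2); print(env.sense()["time"])
I={c:env.snapshot(c) for c in P}
for c in P:
    cv2.imwrite(f"pics/{c}9.png",I[c])
    for q in ("timer","weighing_bottle","marker"): print(c,q,[(round(d["p"],2),np.round(d["at"],3).tolist()) for d in env.look_for(q,c)[:1]])
a=cv2.resize(I["scene"][258:378,300:460],(400,300),interpolation=2); b=cv2.resize(I["top"][145:255,330:460],(400,338),interpolation=2)[:300]
cv2.imwrite("pics/final.png",cv2.resize(np.hstack([a,b]),(800,300)))
```

```text
33.4083
scene timer [(0.5, [0.521, 0.423, 0.015])]
scene weighing_bottle [(0.95, [0.677, 0.061, 0.031])]
scene marker [(0.66, [0.384, 0.112, 0.01])]
top timer [(0.8, [0.539, 0.416, 0.018])]
top weighing_bottle [(0.66, [0.684, 0.071, 0.046])]
top marker [(0.49, [0.384, 0.123, 0.014])]
```

View pics/final.png

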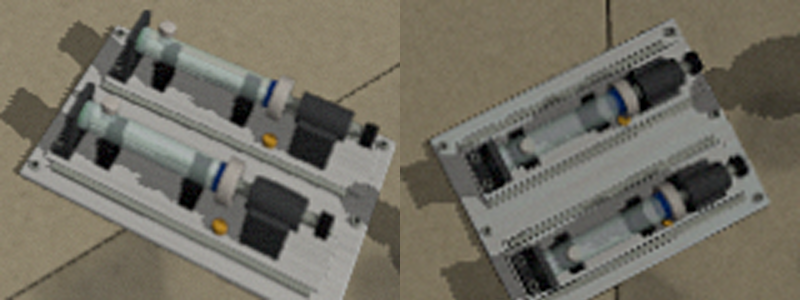

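Both cells lie flat with the blue ends in the cups (scene crop (275,95) and (225,180)), the necks upright, and the other ends against the end plates. The timer, weighing bottle and marker have not moved. Handing in.

```bash
python3 -c "
from rig import env
print(env.job_done())"
```

```text
the job is handed in; nothing more can be done
None
```

I loaded both cells into the holder and handed the job in at about 33 s of the 61 s allowed: each lies flat with its blue end in the sprung cup and its neck upright, and the timer, weighing bottle and marker are where they were.

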